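Drift the hook rail into line on the kit shelf

ROBOT

A 7-joint arm with a two-finger parallel gripper is mounted at the origin on the work surface. World frame = base frame: x ahead of the robot, y to its left, z up, the work surface at z = 0. Lengths are in m, angles in degrees, forces in N, time in s.
With the tool pointing down it reaches from about 0.425 to 0.875 m from the base axis. Payload 4.7 kg.
Tool frame: the origin (TCP) lies on the centre line of the jaws, within the pads' length; the fingertips stand 8 mm ahead of it and the grasp point (between the pads) lies 11 mm behind it; z points along the fingers, y is the direction in which the jaws open and shut (so a half turn about z gives the same grasp; the last joint's range is limited). The gripper opens to 87 mm and grips with 3 to 60 N. Pads are 19 mm wide; open, the fingers measure 117 mm over their backs; the gripper's body (75 mm by 190 mm) begins 51 mm behind the grasp point.
Start: joints at [-64.395, 18.392, -4.016, 83.108, 1.295, 78.541, -3.26], TCP at [0.273, 0.59, 0.231] pointing down, gripper open.
Joint ranges: [-163.93, 163.93], [-17.29, 119.83], [-79.2, 71.16], [3.27, 140.29], [-89.18, 269.18], [5.43, 117.66], [-154.24, 154.24]. Speed limits (degrees/s): [147.25, 147.25, 180, 180, 180, 180, 180].

INTERFACE

Orientations are given as [roll, pitch, yaw] about the fixed x, y, z axes, in that order (R = Rz(yaw) Ry(pitch) Rx(roll)).
In Python, from cell import status, vision, workorder gives the robot as it stands.
- The arm moves only by the tool step_arm, never from a script. Its argument "series" is a list of rows, each an object of numbers: "ax", "ay", "az": the turn, a rotation vector about the world's x, y, z in degrees; "x", "y", "z": the shift along the world's x, y, z in m; "claw": the opening in per cent of the stroke, from 0 (shut) to 100 (fully open). In form: [{"ax": .., "ay": .., "az": .., "x": .., "y": .., "z": .., "claw": ..}, ...]. A call has 1 to 12 rows; each row is the pose to reach, as a shift and turn from the pose commanded when the call began; what a row does not reach only later rows make up. A row lasts 1/10 s, in which the tool goes at most 50 mm and 8.59 degrees, less where a joint would pass 70% of its speed; a pose out of reach is approached as far as the arm can. A call with a gripper value outside its range is refused whole. The fingers move at their own pace and stop on an object; "squeeze" is the grip in N (left out, the last holds). Time passes only in rows, so rows that repeat a pose let the fingers close. It gives the time, the measured TCP pose, the force and the opening at its end, in the units of the state.
- status.get_obs(): the state, without advancing time (a new reading comes with each control period).
- vision.read_camera(name): name is "scene" or "side" or "wrist"; returns the picture (400x640x3 uint8, red, green, blue); there is no depth.
- vision.camera_params(name): a dict with "fovy" (degrees; the focal length in pixels is half the picture's height over the tangent of half this angle, whatever the lens; pixels are square), "cx", "cy" (the principal point, pixels), "eye" and "orientation" of the camera in the world; the wrist camera has in their place "tool_from_camera" (4x4, takes a point from camera to tool coordinates, whose origin is the TCP and whose axes are the flange's). Camera axes: x right, y down, z forward; pixel columns grow to the right and rows downward; lengths in m; the calibration is good to about 2 mm. The wrist camera is an equidistant fisheye: a pixel r from the principal point sees the ray r / f radians off the axis. A picture is of the moment at which its call begins: read the wrist's pose just before it. camera_params takes no time and is no camera call.
- workorder.sign_off(): hands the job in, once; it reports no verdict.
The state is a dict: "time_s": time; "qpos": joint angles; "joint_velocities": joint speeds; "effort": joint torques, N m; "tool_pos": TCP position; "tool_rot": TCP orientation; "force": force on the tool from outside, world axes, zero at the start; "wrist_torque": the same for the moment, N m; "grip_width": finger opening in m.
Only numpy, scipy, OpenCV 4.12 (cv2) and the standard library are available. Lean on these libraries where they do the work, as an engineer would, in place of code of your own. Each camera call takes 0.05 s, during which the arm holds its last target.

TASK

The hook rail with the whistle has slipped a little way out of its blue bracket, so the hole in its tongue no longer lines up with the hole in the bracket's top. Take the orange-handled tapered drift from the grey rack and push it straight down through both holes until it is fully home with its collar on the bracket, so that the drift itself draws the rail back into line; leave it there and let go. Do not shift the rail in any other way, and leave the black-handled straight pin in the rack.

Things in the scene. Friction and masses are not known exactly. Their poses are not given: they have to be found in the camera images.
- drift_grip (a point): Centre of the drift's orange handle (26 mm diameter, 60 mm long). z up along the drift. Below this point: collar 46 mm wide, 8 mm thick, its underside 38 mm down; 32 mm shank, 27 mm long; then a 50 mm steel cone to a 6 mm flat tip, 115 mm down. 0.25 kg. It hangs upright, collar on top, in one of two holes 100 mm apart in a grey rack: lift 77 mm to clear the rack, 145 mm to pass over the other pin.
- pin_grip (a point): Centre of the black handle of the straight pin in the rack's other hole, a bystander: same handle, collar and lengths as the drift, but a parallel dark 32 mm shank with a blunt flat end that cannot enter the offset holes. Its top stands 68 mm above the rack.
- bracket_hole (a point): Centre of the 36 mm round hole in the flat top (76 by 70 mm) of the fixed blue bracket, at its top face, 92 mm above the shelf. z up; y level, along the hook rail away from the bracket. Top plate 6 mm thick; the rail's steel tongue (6 mm thick, 36 mm hole) lies 8 to 14 mm below the top face. Below it is free room 84 mm deep from the top face, enough for the drift.
- rail (a joint): How far (m) the rail is out of line: 0 when the tongue's hole is right under the bracket's; positive: it is that far along +y of bracket_hole. Starts at 0.008 to 0.011. Slides with about 5 N friction and stays where left. A drift lowered upright at the centre of the bracket's hole enters both holes with 4 mm to spare at its tip; pushed down, its cone draws the rail in.

How it is judged:
By the outcome, as a careful person would: the job done as asked, in the order asked, and still so for the second after the job is handed in, with the robot touching nothing.
It also fails if it takes over 40 s, if anything falls off the work surface, if the arm or the gripper's body presses on something with over 40 N, if the wrist force passes 120 N, or if a joint passes its speed limit or range.

## Working session

There is one attempt and no reset: what is moved stays moved. The work goes in short steps, Python scripts to look and compute and a tool call to move; the robot and the scene stay as the last step left them, time stands still between calls to the robot, and variables do not carry over. Pictures are saved under pics/ and viewed, and the job is handed in when it is done.

Besides the shell and the picture viewer there is one more tool, called after "Emit:" as name([rows], argument=value, ...), one row to a line, values as JSON. step_arm: Moves the arm, as the interface text tells. Its arguments: {"type":"object","properties":{"series":{"type":"array"},"squeeze":{"type":"number"}},"required":["series"]}

```bash
ls; mkdir -p pics; python3 - <<'E'
from cell import status, vision, workorder
import cv2
print(status.get_obs())
for n in ["scene","side","wrist"]:
    print(n,vision.camera_params(n))
    cv2.imwrite(f"pics/{n}0.png",vision.read_camera(n)[:,:,::-1])
E
```

```text
pics
{'time_s': 0.0, 'qpos': array([-64.39420278,  18.43945216,  -4.01649917,  83.17586683,
         1.29457665,  78.54101179,  -3.26218998]), 'joint_velocities': array([-0.05079657,  0.01018779, -0.04356459, -0.06496936,  0.07666604,
        0.05217523,  0.05963954]), 'effort': array([ 6.51388964e-04, -4.91282952e+01, -4.03383784e-01, -3.12533498e+01,
       -6.38823118e-02,  4.36074135e-02,  1.99848596e-04]), 'tool_pos': array([0.27242628, 0.58955105, 0.22944873]), 'tool_rot': array([-1.79888896e+02,  5.10512701e-03,  1.55202623e+02]), 'force': array([ 0.27226513, -0.30309173,  0.7792708 ]), 'wrist_torque': array([-0.00961387, -0.01848994, -0.00783857]), 'grip_width': 0.08682154987611138}
scene {'fovy': 42.86773954312169, 'cx': 323.4265618860178, 'cy': 191.3550798154102, 'eye': array([0.8817536 , 0.50024545, 0.61112589]), 'orientation': array([-123.52953859,   -0.79489657,  147.99342527])}
side {'fovy': 47.670545371797076, 'cx': 317.4064143279411, 'cy': 203.1871031060748, 'eye': array([ 0.30001889, -0.55268161,  0.65577042]), 'orientation': array([-133.47671518,   -1.09105318,  -24.21017777])}
wrist {'fovy': 65.70646984690485, 'cx': 319.22547271046403, 'cy': 199.49887160610757, 'tool_from_camera': array([[ 1.01187840e-03, -9.65056765e-01, -2.62038961e-01,
         7.02287162e-02],
       [ 9.99999433e-01,  1.06368917e-03, -5.58795227e-05,
         2.19800973e-04],
       [ 3.32654918e-04, -2.62038756e-01,  9.65057293e-01,
        -1.54939086e-01],
       [ 0.00000000e+00,  0.00000000e+00,  0.00000000e+00,
         1.00000000e+00]])}
```

View pics/scene0.png

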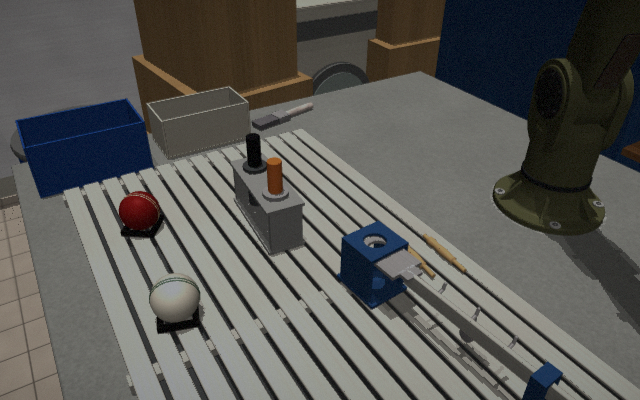

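View pics/side0.png

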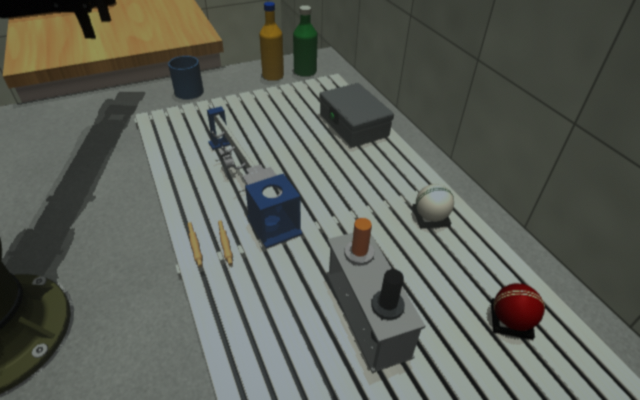

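View pics/wrist0.png

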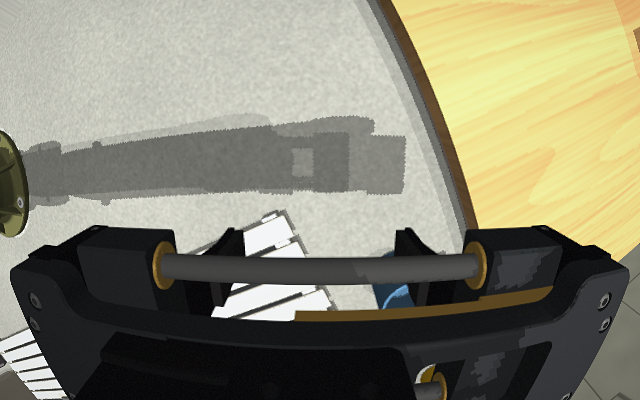

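```bash
cat > h.py <<'E'
import numpy as np, cv2
from scipy.spatial.transform import Rotation as R
from cell import vision,status
def cam(n):
    p=vision.camera_params(n); f=200/np.tan(np.radians(p['fovy']/2))
    return p,f,R.from_euler('xyz',p['orientation'],degrees=True).as_matrix()
def ray(n,uv):
    p,f,M=cam(n); d=M@np.array([(uv[0]-p['cx'])/f,(uv[1]-p['cy'])/f,1]); return np.array(p['eye']),d/np.linalg.norm(d)
def proj(n,X):
    p,f,M=cam(n); c=M.T@(np.array(X)-p['eye']); return np.array([p['cx']+f*c[0]/c[2],p['cy']+f*c[1]/c[2]])
def tri(a,b):
    (p,d),(q,e)=ray('scene',a),ray('side',b)
    A=np.stack([d,-e],1); s=np.linalg.lstsq(A,q-p,rcond=None)[0]
    x,y=p+s[0]*d,q+s[1]*e; return (x+y)/2,np.linalg.norm(x-y)*1000
def plane(n,uv,z):
    p,d=ray(n,uv); return p+d*(z-p[2])/d[2]
E
python3 - <<'E'
from h import *
for n,(u,v),(a,b) in [('scene',(274,175),(375,242)),('side',(362,237),(273,192))]:
    im=cv2.imread(f'pics/{n}0.png'); hsv=cv2.cvtColor(im,cv2.COLOR_BGR2HSV)
    m=cv2.inRange(hsv,(3,150,80),(18,255,255)); k,l,s,c=cv2.connectedComponentsWithStats(m)
    i=l[v,u]; print(n,'orange',s[i],c[i])
    crops=[cv2.resize(im[y-45:y+45,x-60:x+60],None,fx=6,fy=6,interpolation=cv2.INTER_CUBIC) for x,y in((u,v),(a,b))]
    for j,cc in enumerate(crops): cv2.imwrite(f'pics/{n}_c{j}.png',cc)
E
```

```text
scene orange [267 158  14  36 387] [273.87855297 174.53488372]
side orange [     0      0    640    400 255767] [319.42340099 199.46101725]
```

View pics/scene_c1.png

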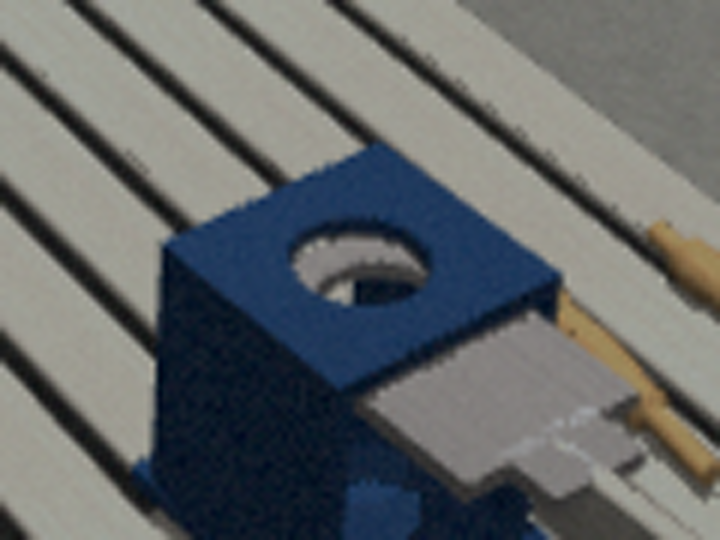

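View pics/side_c1.png

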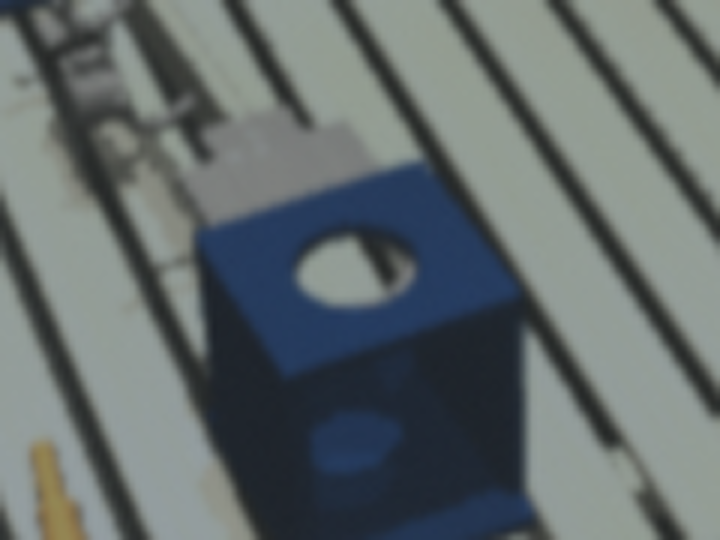

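View pics/scene_c0.png

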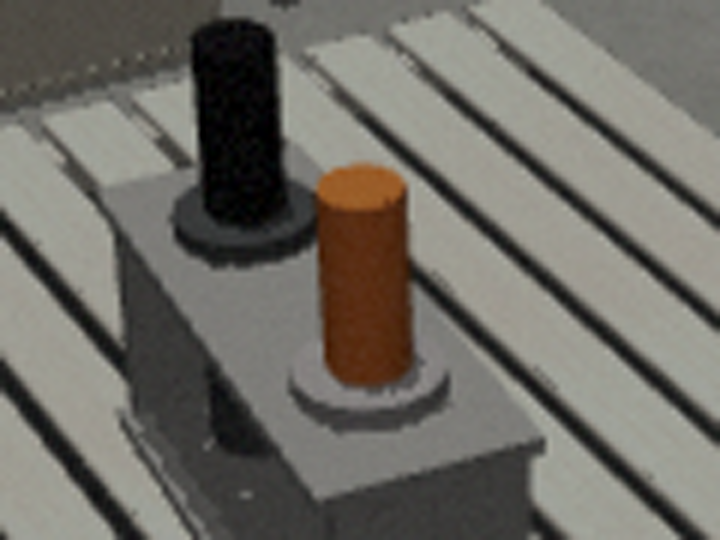

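View pics/side_c0.png

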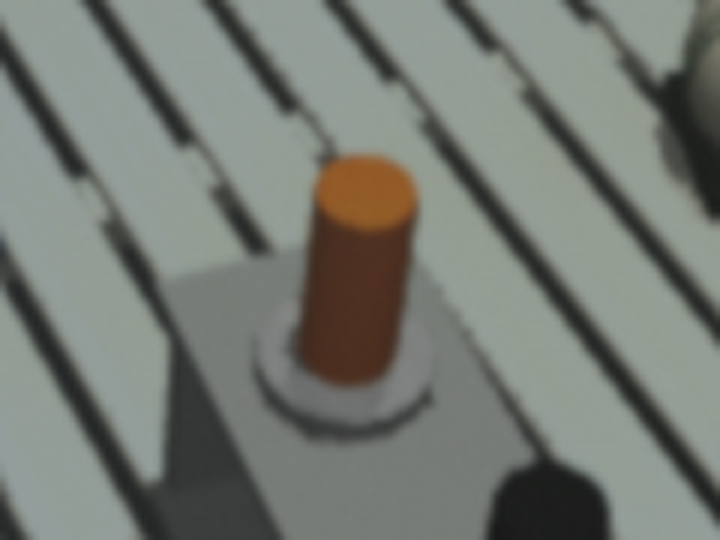

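```bash
python3 - <<'E'
from h import *
o={'scene':[(214,130),(315,197)],'side':[(302,192),(213,147)]}
def c(n,j,x,y): a=o[n][j]; return np.array([a[0]+(x+.5)/6-.5,a[1]+(y+.5)/6-.5])
pts={'top':(0,(362,188),(366,192)),'hole':(1,(361,262),(356,270)),
'A far-x?':(1,(560,275),(198,235)),'B':(1,(378,143),(288,377)),'C':(1,(165,243),(523,293)),'D':(1,(342,388),(422,163)),'blacktop':(0,(234,38),(549,485))}
for k,(j,a,b) in pts.items():
    X,e=tri(c('scene',j,*a),c('side',j,*b)); print(k,X.round(4),round(e,2))
# automated ellipse fits
for n in o:
    im=cv2.imread(f'pics/{n}0.png'); hsv=cv2.cvtColor(im,cv2.COLOR_BGR2HSV)
    m=cv2.inRange(hsv,(105,120,60),(125,255,255))
    u,v=c(n,1,*(pts['hole'][1 if n=='scene' else 2])); 
    cs,h=cv2.findContours(m,cv2.RETR_CCOMP,cv2.CHAIN_APPROX_NONE)
    for q in cs:
        if len(q)>20 and cv2.pointPolygonTest(q,(float(u),float(v)),False)>0: print(n,len(q),cv2.fitEllipse(q), (u,v))
E
```

```text
top [ 0.5559 -0.1659  0.1823] 0.01
hole [0.4819 0.0239 0.1134] 0.52
A far-x? [0.4429 0.0559 0.1149] 0.27
B [ 0.4482 -0.0132  0.115 ] 1.04
C [ 0.5226 -0.0067  0.1154] 0.01
D [0.5168 0.0617 0.1147] 0.72
blacktop [ 0.5493 -0.2619  0.1845] 0.15
scene 132 ((374.63482666015625, 240.67257690429688), (33.91407775878906, 54.97808837890625), 89.15709686279297) (np.float64(374.75), np.float64(240.25))
scene 59 ((374.5121154785156, 240.3722686767578), (15.459295272827148, 24.853857040405273), 92.51447296142578) (np.float64(374.75), np.float64(240.25))
side 119 ((271.678466796875, 191.6898193359375), (29.12346839904785, 50.504859924316406), 80.10418701171875) (np.float64(271.9166666666667), np.float64(191.58333333333334))
side 53 ((271.7447509765625, 191.4715576171875), (15.253111839294434, 22.157432556152344), 86.70126342773438) (np.float64(271.9166666666667), np.float64(191.58333333333334))
```

Emit:
step_arm([
  {"z": 0.04,"az": -8},
  {"x": 0.02,"y": -0.04,"z": 0.07,"az": -16},
  {"x": 0.035,"y": -0.085,"z": 0.07,"az": -24},
  {"x": 0.05,"y": -0.13,"z": 0.07,"az": -32},
  {"x": 0.066,"y": -0.175,"z": 0.07,"az": -40},
  {"x": 0.082,"y": -0.22,"z": 0.07,"az": -48},
  {"x": 0.098,"y": -0.265,"z": 0.07,"az": -56},
  {"x": 0.115,"y": -0.31,"z": 0.07,"az": -64},
  {"x": 0.132,"y": -0.355,"z": 0.07,"az": -72},
  {"x": 0.149,"y": -0.4,"z": 0.07,"az": -80},
  {"x": 0.166,"y": -0.445,"z": 0.07,"az": -88},
  {"x": 0.183,"y": -0.49,"z": 0.07,"az": -96},
])

```text
invalid input
```

Emit:
step_arm([
  {"ax": 0,"ay": 0,"az": -8,"x": 0,"y": 0,"z": 0.04,"claw": 100},
  {"ax": 0,"ay": 0,"az": -16,"x": 0.02,"y": -0.04,"z": 0.07,"claw": 100},
  {"ax": 0,"ay": 0,"az": -24,"x": 0.035,"y": -0.085,"z": 0.07,"claw": 100},
  {"ax": 0,"ay": 0,"az": -32,"x": 0.05,"y": -0.13,"z": 0.07,"claw": 100},
  {"ax": 0,"ay": 0,"az": -40,"x": 0.066,"y": -0.175,"z": 0.07,"claw": 100},
  {"ax": 0,"ay": 0,"az": -48,"x": 0.082,"y": -0.22,"z": 0.07,"claw": 100},
  {"ax": 0,"ay": 0,"az": -56,"x": 0.098,"y": -0.265,"z": 0.07,"claw": 100},
  {"ax": 0,"ay": 0,"az": -64,"x": 0.115,"y": -0.31,"z": 0.07,"claw": 100},
  {"ax": 0,"ay": 0,"az": -72,"x": 0.132,"y": -0.355,"z": 0.07,"claw": 100},
  {"ax": 0,"ay": 0,"az": -80,"x": 0.149,"y": -0.4,"z": 0.07,"claw": 100},
  {"ax": 0,"ay": 0,"az": -88,"x": 0.166,"y": -0.445,"z": 0.07,"claw": 100},
  {"ax": 0,"ay": 0,"az": -96,"x": 0.183,"y": -0.49,"z": 0.07,"claw": 100},
])

```text
time_s: 1.35
tool_pos: [0.4558, 0.0981, 0.3006]
tool_rot: [180.0, -0.0, 58.9]
force: [0.4, -0.2, -0.0]
grip_width: 0.0872
```

Emit:
step_arm([
  {"ax": 0,"ay": 0,"az": -8,"x": 0.017,"y": -0.042,"z": 0,"claw": 80},
  {"ax": 0,"ay": 0,"az": -16,"x": 0.034,"y": -0.084,"z": 0,"claw": 80},
  {"ax": 0,"ay": 0,"az": -24,"x": 0.05,"y": -0.126,"z": 0,"claw": 80},
  {"ax": 0,"ay": 0,"az": -32,"x": 0.066,"y": -0.168,"z": 0,"claw": 80},
  {"ax": 0,"ay": 0,"az": -40,"x": 0.082,"y": -0.21,"z": 0,"claw": 80},
  {"ax": 0,"ay": 0,"az": -48,"x": 0.094,"y": -0.245,"z": 0,"claw": 80},
  {"ax": 0,"ay": 0,"az": -54.6,"x": 0.1,"y": -0.266,"z": -0.02,"claw": 80},
  {"ax": 0,"ay": 0,"az": -54.6,"x": 0.1,"y": -0.266,"z": -0.04,"claw": 80},
  {"ax": 0,"ay": 0,"az": -54.6,"x": 0.1,"y": -0.266,"z": -0.04,"claw": 80},
])

```text
time_s: 2.25
tool_pos: [0.5538, -0.1662, 0.2575]
tool_rot: [-179.9, 0.3, 4.5]
force: [-0.4, 0.1, -0.3]
grip_width: 0.0698
```

```bash
python3 - <<'E'
from h import *
s=status.get_obs(); print(s['tool_pos'],s['tool_rot'],s['qpos'])
cv2.imwrite("pics/w1.png",vision.read_camera('wrist')[:,:,::-1])
E
```

```text
[ 0.55383904 -0.16615437  0.25754565] [-179.94949295    0.33334258    4.51293899] [-21.61622278  10.54902918  40.88543878  92.44079726  -6.90339927
  79.94559945 -65.45066176]
```

View pics/w1.png

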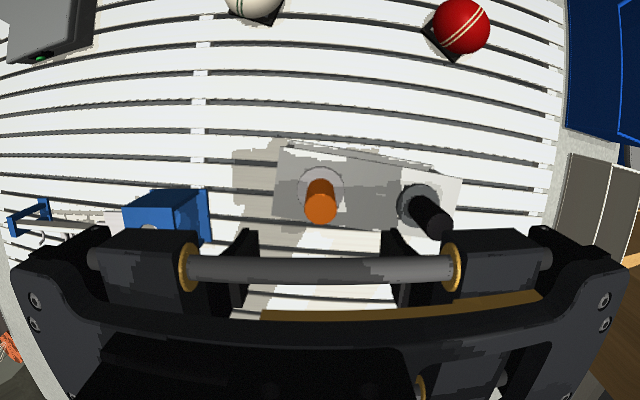

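```bash
cat >> h.py <<'E'
def wplane(uv,z,pos,rot):
    p=vision.camera_params('wrist'); f=200/np.tan(np.radians(p['fovy']/2))
    d=np.array([uv[0]-p['cx'],uv[1]-p['cy']]); r=np.linalg.norm(d); t=r/f
    c=np.array([d[0]/r*np.sin(t),d[1]/r*np.sin(t),np.cos(t)]); T=p['tool_from_camera']
    M=R.from_euler('xyz',rot,degrees=True).as_matrix()
    o=M@T[:3,3]+pos; v=M@T[:3,:3]@c; return o+v*(z-o[2])/v[2]
E
python3 - <<'E'
from h import *
im=cv2.imread('pics/w1.png'); hsv=cv2.cvtColor(im,cv2.COLOR_BGR2HSV)
m=cv2.inRange(hsv,(3,150,190),(18,255,255)); m[:, :280]=0; m[:,360:]=0; m[240:]=0
c=max(cv2.findContours(m,0,1)[0],key=cv2.contourArea); e=cv2.fitEllipse(c); print(e)
print(wplane(e[0],.1823,np.array([.5538,-.1662,.2575]),[-179.95,.33,4.51]))
E
```

```text
((319.488037109375, 195.31385803222656), (2.7466061115264893, 9.707021713256836), 87.96609497070312)
[ 0.56694269 -0.16586224  0.1823    ]
```

```bash
python3 - <<'E'
from h import *
im=cv2.imread('pics/w1.png'); print(im[208,320],im[190,320])
m=cv2.inRange(im,(0,60,210),(90,140,255)); m[:, :280]=0; m[:,360:]=0; m[240:]=0
c=max(cv2.findContours(m,0,1)[0],key=cv2.contourArea); e=cv2.fitEllipse(c); print(e)
print(wplane(e[0],.1823,np.array([.5538,-.1662,.2575]),[-179.95,.33,4.51]))
E
```

```text
[ 26  92 181] [  6  53 110]
((350.7103576660156, 194.281982421875), (0.756173312664032, 64.0257339477539), 89.54861450195312)
[ 0.56968522 -0.18972222  0.1823    ]
```

```bash
python3 - <<'E'
from h import *
im=cv2.imread('pics/w1.png')
m=cv2.inRange(im,(5,75,140),(60,120,240)); m[:, :300]=0; m[:,340:]=0; m[240:]=0
c=max(cv2.findContours(m,0,1)[0],key=cv2.contourArea); e=cv2.fitEllipse(c); print(e)
print(wplane(e[0],.1823,np.array([.5538,-.1662,.2575]),[-179.95,.33,4.51]))
E
```

```text
((320.1697692871094, 208.59092712402344), (29.39422607421875, 30.959131240844727), 87.79622650146484)
[ 0.55636673 -0.16724048  0.1823    ]
```

Emit:
step_arm([
  {"ax": 0,"ay": 0,"az": 0,"x": 0.001,"y": 0,"z": -0.03,"claw": 80},
  {"ax": 0,"ay": 0,"az": 0,"x": 0.001,"y": 0,"z": -0.06,"claw": 80},
  {"ax": 0,"ay": 0,"az": 0,"x": 0.001,"y": 0,"z": -0.085,"claw": 80},
  {"ax": 0,"ay": 0,"az": 0,"x": 0.001,"y": 0,"z": -0.105,"claw": 80},
  {"ax": 0,"ay": 0,"az": 0,"x": 0.001,"y": 0,"z": -0.117,"claw": 80},
  {"ax": 0,"ay": 0,"az": 0,"x": 0.001,"y": 0,"z": -0.117,"claw": 80},
  {"ax": 0,"ay": 0,"az": 0,"x": 0.001,"y": 0,"z": -0.117,"claw": 80},
])

```text
time_s: 3.0
tool_pos: [0.5575, -0.1658, 0.1448]
tool_rot: [180.0, -0.1, 4.6]
force: [0.6, -0.6, 0.3]
grip_width: 0.0698
```

Emit:
step_arm([
  {"ax": 0,"ay": 0,"az": 0,"x": -0.001,"y": 0,"z": -0.003,"claw": 40},
  {"ax": 0,"ay": 0,"az": 0,"x": -0.001,"y": 0,"z": -0.003,"claw": 0},
  {"ax": 0,"ay": 0,"az": 0,"x": -0.001,"y": 0,"z": -0.003,"claw": 0},
  {"ax": 0,"ay": 0,"az": 0,"x": -0.001,"y": 0,"z": -0.003,"claw": 0},
  {"ax": 0,"ay": 0,"az": 0,"x": -0.001,"y": 0,"z": -0.003,"claw": 0},
  {"ax": 0,"ay": 0,"az": 0,"x": -0.001,"y": 0,"z": -0.003,"claw": 0},
  {"ax": 0,"ay": 0,"az": 0,"x": -0.001,"y": 0,"z": -0.003,"claw": 0},
  {"ax": 0,"ay": 0,"az": 0,"x": -0.001,"y": 0,"z": -0.003,"claw": 0},
], squeeze=50)

```text
time_s: 3.8
tool_pos: [0.5557, -0.1661, 0.1407]
tool_rot: [180.0, -0.0, 4.6]
force: [0.4, -1.1, 1.4]
grip_width: 0.0253
```

Emit:
step_arm([
  {"ax": 0,"ay": 0,"az": 0,"x": 0,"y": 0,"z": 0.015,"claw": 0},
  {"ax": 0,"ay": 0,"az": 0,"x": 0,"y": 0,"z": 0.04,"claw": 0},
  {"ax": 0,"ay": 0,"az": 0,"x": 0,"y": 0,"z": 0.07,"claw": 0},
  {"ax": 0,"ay": 0,"az": 0,"x": 0,"y": 0,"z": 0.1,"claw": 0},
  {"ax": 0,"ay": 0,"az": 0,"x": 0,"y": 0,"z": 0.115,"claw": 0},
  {"ax": 0,"ay": 0,"az": 0,"x": -0.01,"y": 0.025,"z": 0.115,"claw": 0},
  {"ax": 0,"ay": 0,"az": 0,"x": -0.024,"y": 0.06,"z": 0.115,"claw": 0},
  {"ax": 0,"ay": 0,"az": 0,"x": -0.04,"y": 0.1,"z": 0.115,"claw": 0},
  {"ax": 0,"ay": 0,"az": 0,"x": -0.055,"y": 0.14,"z": 0.115,"claw": 0},
  {"ax": 0,"ay": 0,"az": 0,"x": -0.067,"y": 0.17,"z": 0.115,"claw": 0},
  {"ax": 0,"ay": 0,"az": 0,"x": -0.0735,"y": 0.19,"z": 0.115,"claw": 0},
  {"ax": 0,"ay": 0,"az": 0,"x": -0.0735,"y": 0.19,"z": 0.115,"claw": 0},
])

```text
time_s: 5.0
tool_pos: [0.4807, 0.028, 0.2553]
tool_rot: [-179.9, 0.1, 5.0]
force: [-0.1, -0.7, -2.3]
grip_width: 0.0251
```

Emit:
step_arm([
  {"ax": 0,"ay": 0,"az": 0,"x": 0,"y": 0,"z": 0,"claw": 0},
  {"ax": 0,"ay": 0,"az": 0,"x": 0,"y": 0,"z": 0,"claw": 0},
  {"ax": 0,"ay": 0,"az": 0,"x": 0,"y": 0,"z": 0,"claw": 0},
])

```text
time_s: 5.3
tool_pos: [0.4823, 0.0227, 0.2555]
tool_rot: [180.0, 0.0, 4.5]
force: [-0.1, 0.3, -3.0]
grip_width: 0.0248
```

```bash
python3 - <<'E'
from h import *
s=status.get_obs(); print(s['tool_pos'],s['tool_rot'],s['force'],s['qpos'])
for n,(a,b) in (('scene',(375,215)),('side',(273,165))):
    im=vision.read_camera(n)[:,:,::-1]; cv2.imwrite(f"pics/{n}2.png",im)
    cv2.imwrite(f"pics/{n}2c.png",cv2.resize(im[b-50:b+50,a-60:a+60],None,fx=6,fy=6,interpolation=cv2.INTER_CUBIC))
E
```

```text
[0.48234759 0.02271251 0.25549919] [1.79972879e+02 1.55555948e-02 4.46671950e+00] [-0.07051593  0.27709083 -3.04445722] [-36.91549396  -4.17636607  29.77859094 104.81385392   2.13965344
  78.83704683 -93.15084227]
```

View pics/scene2c.png

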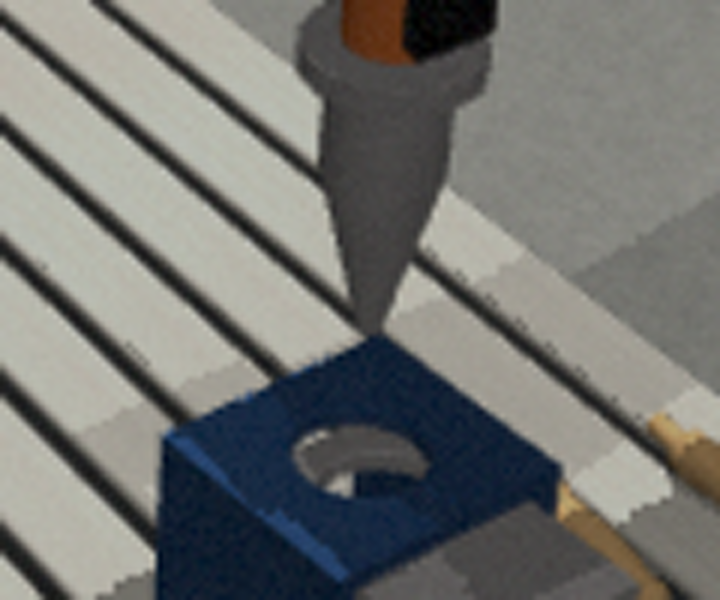

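View pics/side2c.png

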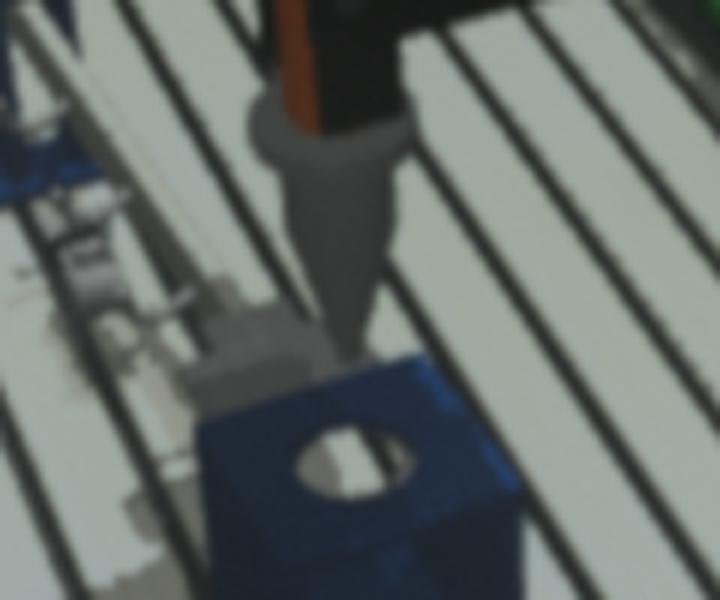

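```bash
python3 - <<'E'
from h import *
c=lambda a,x,y:(a[0]+(x+.5)/6-.5,a[1]+(y+.5)/6-.5)
S,D=(315,165),(213,115)
for k,a,b in [('tip',(370,329),(347,358)),('hole',(361,461),(356,462)),('collar',(394,68),(332,140))]:
    X,e=tri(c(S,*a),c(D,*b)); print(k,X.round(4),round(e,2))
t=np.array([.4823,.0227,.1145+.035])
print(proj('scene',t),c(S,370,329),proj('side',t),c(D,347,358))
for z in (.15,):
  print(plane('scene',c(S,370,329),z),plane('side',c(D,347,358),z))
print(plane('scene',c(S,361,461),.1145),plane('side',c(D,356,462),.1145))
E
```

```text
tip [0.4817 0.0238 0.1536] 1.6
hole [0.4824 0.0251 0.1122] 0.88
collar [0.4813 0.0231 0.2301] 1.12
[375.85762914 221.23177349] (376.25, 219.41666666666666) [271.5039046  176.47763407] (270.4166666666667, 174.25)
[0.47945636 0.01984396 0.15      ] [0.48243855 0.02850245 0.15      ]
[0.48470572 0.0271789  0.1145    ] [0.48129571 0.02296907 0.1145    ]
```

Emit:
step_arm([
  {"ax": 0,"ay": 0,"az": 0,"x": 0,"y": 0.001,"z": -0.015,"claw": 0},
  {"ax": 0,"ay": 0,"az": 0,"x": 0,"y": 0.001,"z": -0.028,"claw": 0},
  {"ax": 0,"ay": 0,"az": 0,"x": 0,"y": 0.001,"z": -0.036,"claw": 0},
  {"ax": 0,"ay": 0,"az": 0,"x": 0,"y": 0.001,"z": -0.041,"claw": 0},
  {"ax": 0,"ay": 0,"az": 0,"x": 0,"y": 0.001,"z": -0.045,"claw": 0},
  {"ax": 0,"ay": 0,"az": 0,"x": 0,"y": 0.001,"z": -0.045,"claw": 0},
  {"ax": 0,"ay": 0,"az": 0,"x": 0,"y": 0.001,"z": -0.045,"claw": 0},
])

```text
time_s: 6.1
tool_pos: [0.4824, 0.0251, 0.2109]
tool_rot: [180.0, -0.0, 4.6]
force: [0.4, 0.9, -2.2]
grip_width: 0.0251
```

```bash
python3 - <<'E'
from h import *
s=status.get_obs(); print(s['tool_pos'],s['tool_rot'],s['force'])
o=[]
for n,(a,b) in (('scene',(375,230)),('side',(273,180))):
    im=vision.read_camera(n)[:,:,::-1]
    o.append(cv2.resize(im[b-40:b+40,a-40:a+40],None,fx=5,fy=5,interpolation=cv2.INTER_CUBIC))
cv2.imwrite("pics/c3.png",np.hstack(o))
E
```

```text
[0.48238549 0.02509833 0.21090178] [ 1.79997649e+02 -2.81431207e-02  4.60631345e+00] [ 0.4100105   0.92971728 -2.23835087]
```

View pics/c3.png

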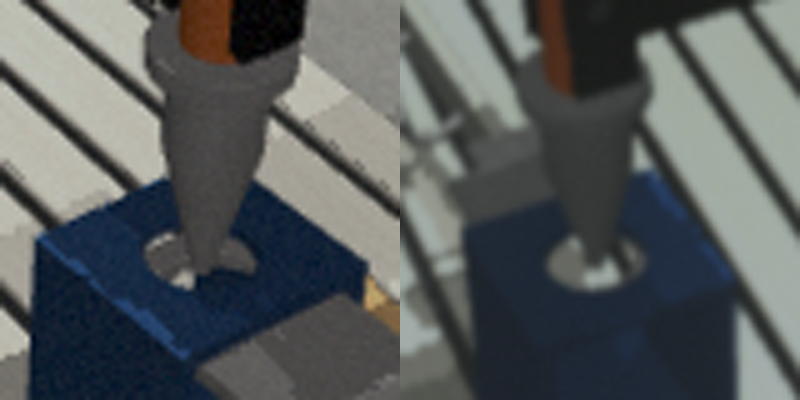

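Emit:
step_arm([
  {"ax": 0,"ay": 0,"az": 0,"x": 0,"y": 0,"z": -0.004,"claw": 0},
  {"ax": 0,"ay": 0,"az": 0,"x": 0,"y": 0,"z": -0.008,"claw": 0},
  {"ax": 0,"ay": 0,"az": 0,"x": 0,"y": 0,"z": -0.012,"claw": 0},
  {"ax": 0,"ay": 0,"az": 0,"x": 0,"y": 0,"z": -0.016,"claw": 0},
  {"ax": 0,"ay": 0,"az": 0,"x": 0,"y": 0,"z": -0.02,"claw": 0},
])

```text
time_s: 6.7
tool_pos: [0.4821, 0.0251, 0.1901]
tool_rot: [180.0, 0.0, 4.6]
force: [0.3, 0.4, -2.9]
grip_width: 0.0251
```

Emit:
step_arm([
  {"ax": 0,"ay": 0,"az": 0,"x": 0,"y": 0,"z": -0.004,"claw": 0},
  {"ax": 0,"ay": 0,"az": 0,"x": 0,"y": 0,"z": -0.008,"claw": 0},
  {"ax": 0,"ay": 0,"az": 0,"x": 0,"y": 0,"z": -0.012,"claw": 0},
  {"ax": 0,"ay": 0,"az": 0,"x": 0,"y": 0,"z": -0.016,"claw": 0},
  {"ax": 0,"ay": 0,"az": 0,"x": 0,"y": 0,"z": -0.02,"claw": 0},
], squeeze=60)

```text
time_s: 7.2
tool_pos: [0.4827, 0.0269, 0.1711]
tool_rot: [-179.9, -0.1, 4.7]
force: [-0.4, 4.6, 2.3]
grip_width: 0.0251
```

Emit:
step_arm([
  {"ax": 0,"ay": 0,"az": 0,"x": 0,"y": -0.0015,"z": -0.003,"claw": 0},
  {"ax": 0,"ay": 0,"az": 0,"x": 0,"y": -0.0015,"z": -0.006,"claw": 0},
  {"ax": 0,"ay": 0,"az": 0,"x": 0,"y": -0.0015,"z": -0.009,"claw": 0},
  {"ax": 0,"ay": 0,"az": 0,"x": 0,"y": -0.0015,"z": -0.012,"claw": 0},
])

```text
time_s: 7.6
tool_pos: [0.4825, 0.0247, 0.1588]
tool_rot: [-179.9, -0.1, 4.6]
force: [-0.4, 5.0, 0.1]
grip_width: 0.025
```

Emit:
step_arm([
  {"ax": 0,"ay": 0,"az": 0,"x": 0,"y": 0,"z": -0.003,"claw": 0},
  {"ax": 0,"ay": 0,"az": 0,"x": 0,"y": 0,"z": -0.006,"claw": 0},
  {"ax": 0,"ay": 0,"az": 0,"x": 0,"y": 0,"z": -0.009,"claw": 0},
  {"ax": 0,"ay": 0,"az": 0,"x": 0,"y": 0,"z": -0.012,"claw": 0},
  {"ax": 0,"ay": 0,"az": 0,"x": 0,"y": 0,"z": -0.014,"claw": 0},
  {"ax": 0,"ay": 0,"az": 0,"x": 0,"y": 0,"z": -0.014,"claw": 0},
])

```text
time_s: 8.2
tool_pos: [0.4823, 0.0246, 0.1442]
tool_rot: [-179.9, -0.0, 4.6]
force: [0.6, 4.1, -2.8]
grip_width: 0.0254
```

```bash
python3 - <<'E'
from h import *
s=status.get_obs(); print(s['tool_pos'],s['tool_rot'],s['force'],s['wrist_torque'])
o=[]
for n,(a,b) in (('scene',(375,235)),('side',(273,185))):
    im=vision.read_camera(n)[:,:,::-1]
    o.append(cv2.resize(im[b-40:b+40,a-40:a+40],None,fx=5,fy=5,interpolation=cv2.INTER_CUBIC))
cv2.imwrite("pics/c4.png",np.hstack(o))
E
```

```text
[0.48227573 0.02464322 0.14417614] [-1.79946993e+02 -2.68033879e-02  4.64962134e+00] [ 0.64217885  4.09667708 -2.82874533] [ 1.26913005 -0.09009892 -0.00159389]
```

View pics/c4.png

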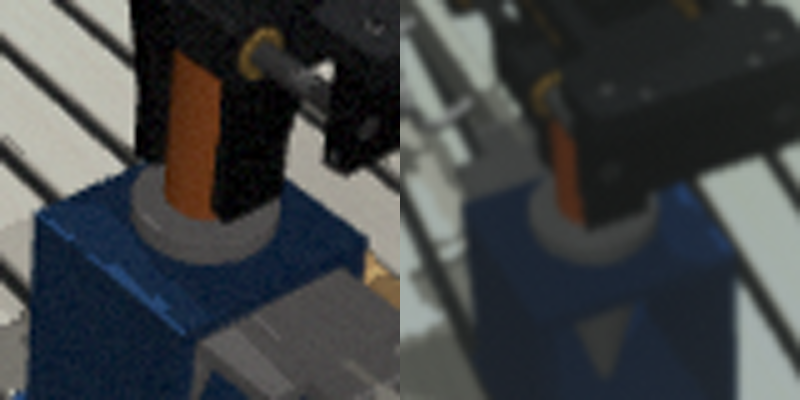

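Emit:
step_arm([
  {"ax": 0,"ay": 0,"az": 0,"x": 0,"y": 0,"z": -0.0015,"claw": 0},
  {"ax": 0,"ay": 0,"az": 0,"x": 0,"y": 0,"z": -0.003,"claw": 0},
  {"ax": 0,"ay": 0,"az": 0,"x": 0,"y": 0,"z": -0.004,"claw": 0},
  {"ax": 0,"ay": 0,"az": 0,"x": 0,"y": 0,"z": -0.004,"claw": 0},
])

```text
time_s: 8.7
tool_pos: [0.4824, 0.0246, 0.1407]
tool_rot: [-179.9, -0.0, 4.6]
force: [0.7, 4.7, -0.0]
grip_width: 0.0251
```

Emit:
step_arm([
  {"ax": 0,"ay": 0,"az": 0,"x": 0,"y": 0,"z": -0.001,"claw": 0},
  {"ax": 0,"ay": 0,"az": 0,"x": 0,"y": 0,"z": -0.002,"claw": 0},
  {"ax": 0,"ay": 0,"az": 0,"x": 0,"y": 0,"z": -0.002,"claw": 0},
])

```text
time_s: 9.0
tool_pos: [0.4825, 0.0246, 0.1406]
tool_rot: [-179.9, -0.0, 4.7]
force: [-5.3, 4.9, 13.8]
grip_width: 0.0248
```

Emit:
step_arm([
  {"ax": 0,"ay": 0,"az": 0,"x": 0,"y": 0,"z": 0.001,"claw": 20},
  {"ax": 0,"ay": 0,"az": 0,"x": 0,"y": 0,"z": 0.001,"claw": 70},
  {"ax": 0,"ay": 0,"az": 0,"x": 0,"y": 0,"z": 0.001,"claw": 70},
  {"ax": 0,"ay": 0,"az": 0,"x": 0,"y": 0,"z": 0.001,"claw": 70},
  {"ax": 0,"ay": 0,"az": 0,"x": 0,"y": 0,"z": 0.001,"claw": 70},
  {"ax": 0,"ay": 0,"az": 0,"x": 0,"y": 0,"z": 0.001,"claw": 70},
])

```text
time_s: 9.6
tool_pos: [0.4821, 0.0231, 0.1394]
tool_rot: [180.0, 0.0, 4.6]
force: [0.3, -0.8, 0.2]
grip_width: 0.0561
```

Emit:
step_arm([
  {"ax": 0,"ay": 0,"az": 0,"x": 0,"y": 0,"z": 0.01,"claw": 70},
  {"ax": 0,"ay": 0,"az": 0,"x": 0,"y": 0,"z": 0.03,"claw": 70},
  {"ax": 0,"ay": 0,"az": 0,"x": 0,"y": 0,"z": 0.06,"claw": 70},
  {"ax": 0,"ay": 0,"az": 0,"x": 0,"y": 0,"z": 0.09,"claw": 70},
  {"ax": 0,"ay": 0,"az": 0,"x": 0,"y": 0,"z": 0.12,"claw": 70},
  {"ax": 0,"ay": 0,"az": 0,"x": 0,"y": 0,"z": 0.15,"claw": 70},
  {"ax": 0,"ay": 0,"az": 0,"x": 0,"y": 0,"z": 0.15,"claw": 70},
  {"ax": 0,"ay": 0,"az": 0,"x": 0,"y": 0,"z": 0.15,"claw": 70},
])

```text
time_s: 10.4
tool_pos: [0.4825, 0.0235, 0.2905]
tool_rot: [-180.0, -0.1, 4.6]
force: [0.7, -0.3, -0.3]
grip_width: 0.0608
```

```bash
python3 - <<'E'
from h import *
s=status.get_obs(); print(s['time_s'],s['tool_pos'],s['force'],s['grip_width'])
o=[]
for n,(a,b) in (('scene',(375,225)),('side',(273,180))):
    im=vision.read_camera(n)[:,:,::-1]; cv2.imwrite(f"pics/{n}5.png",im)
    o.append(cv2.resize(im[b-50:b+50,a-40:a+40],None,fx=5,fy=5,interpolation=cv2.INTER_CUBIC))
cv2.imwrite("pics/c5.png",np.hstack(o))
E
```

```text
10.4 [0.48248891 0.02346134 0.29049327] [ 0.70555812 -0.31577717 -0.25188705] 0.06081108799354495
```

View pics/c5.png

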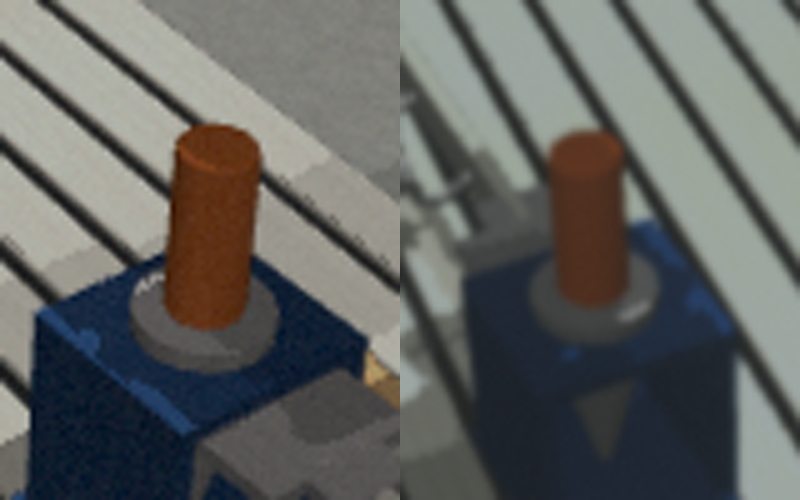

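View pics/side5.png

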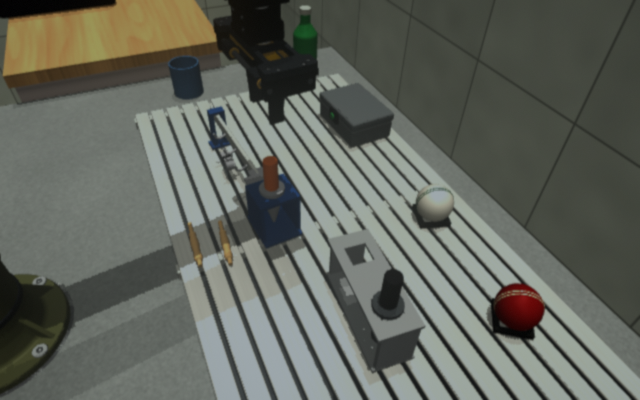

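```bash
python3 - <<'E'
from h import *
c=lambda a,x,y:(a[0]+(x+.5)/5-.5,a[1]+(y+.5)/5-.5)
S,D=(335,175),(233,130)
X,e=tri(c(S,218,147),c(D,587-400,154)); print('top',X.round(4),e)
X,e=tri(c(S,205,313),c(D,593-400,291)); print('~handle base',X.round(4),e)
for n,o,w in(('scene',S,0),('side',D,0)):
  for P in ([.4822,.0242,.1825],[.4822,.0242,.1225]):
    q=proj(n,P); print(n,(q-np.array(o))*5+2)
E
```

```text
top [0.4825 0.0251 0.1828] 0.40068699653591455
~handle base [0.4819 0.0258 0.1208] 1.125749161105365
scene [217.54802664 145.94189683]
scene [203.27890481 305.8900492 ]
side [187.72594197 156.57860268]
side [196.66392055 290.3265881 ]
```

```bash
python3 -c "
from cell import workorder; print(workorder.sign_off())"
```

```text
the job is handed in; nothing more can be done
None
```

The drift is fully home in the bracket, its collar on the top plate, released. The job was handed in at about 10.5 s on the robot's clock.

I gripped the orange handle and lifted the drift clear of the rack. Then I lowered it upright at the centre of the bracket's hole. I felt about 5 N along the rail as the cone drew it in. The drift stopped at 14 N with the collar seated. I then opened the gripper and raised it 150 mm clear.

**Last checks:**
- **Seating:** the handle top triangulated at z = 0.183 m, against 0.1825 m expected when fully home.
- **Position:** the handle axis was upright to about 1° and within about 1.5 mm of the hole centre. That is roughly the accuracy of the camera calibration.
- **Black pin:** the last side-camera picture shows it still in the rack.
- **Robot:** the force reading was near zero after release, so the arm was touching nothing.

- **Rail not measured:** I did not measure the rail's final offset. I inferred it is in line because the 32 mm shank is through both 36 mm holes, which leaves up to a few millimetres of play.
- **Sideways yield:** while the cone was pulling, the tool yielded about 2 mm along the rail. I corrected 1.5 mm of that before seating the drift.

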